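Lock the spring-loaded tilt table level

ROBOT

A 6-joint arm with a two-finger parallel gripper is mounted at the origin on a cart in front of the work surface, level with it; the furniture and walls round the work are solid. World frame = base frame: x ahead of the robot, y to its left, z up, the work surface at z = 0. Lengths are in m, angles in degrees, forces in N, time in s.
With the tool pointing down it reaches from about 0.425 to 1.125 m from the base axis. Payload 14.9 kg.
Tool frame: the origin (TCP) lies at the centre of the arm's flange, where the gripper is bolted on; the fingertips stand 191 mm ahead of it and the grasp point (between the pads) lies manip.grip_point_offset ahead of it (manip.grip_point_offset is the distance from the TCP to the grasp point, in m); z points along the fingers, y is the line along which they close (so a half turn about z gives the same grasp; the last joint's range is limited). The gripper opens to 91 mm and grips with 3 to 60 N. Pads are 32 mm wide; open, the fingers measure 118 mm over their backs; the gripper's body (76 mm by 178 mm) begins 60 mm behind the grasp point.
Start: joints at [63.295, 21.709, 99.362, -0, 58.929, -1.908], TCP at [0.294, 0.635, 0.405] pointing down, gripper open.
Joint ranges: [-158.91, 158.91], [-42.39, 125.64], [0.06, 152.35], [-60.88, 240.88], [17.5, 164.5], [-176.32, 176.32]. Speed limits (degrees/s): [108.29, 108.29, 136.94, 180, 180, 180].

INTERFACE

Orientations are given as [roll, pitch, yaw] about the fixed x, y, z axes, in that order (R = Rz(yaw) Ry(pitch) Rx(roll)).
In Python, from bench import manip gives the robot as it stands.
- The arm moves only by the tool send_rows, never from a script. Its argument "moves" is a list that holds one entry, the list of rows, each a list of 7 numbers: the shift along the tool's x, y, z in mm, then the turn, a rotation vector about the tool's x, y, z in degrees, then the opening, from 0 (shut) to 1 (fully open). In form: [[[tx, ty, tz, ax, ay, az, fingers], ...]]. A call has 1 to 12 rows; each row is the pose to reach, as a shift and turn from the pose commanded when the call began, along the tool's axes at that moment; what a row does not reach only later rows make up. A row lasts 1/8 s, in which the tool goes at most 62.5 mm and 10.7 degrees, less where a joint would pass 70% of its speed; a pose out of reach is approached as far as the arm can. A call with a gripper value outside its range is refused whole. The fingers move at their own pace and stop on an object; "force" is the grip in N (left out, the last holds). Time passes only in rows, so rows that repeat a pose let the fingers close. It gives the time, the measured TCP pose, the force, the opening and the grip force at its end, in the units of the state.
- manip.get_state(): the state, without advancing time (a new reading comes with each control period).
- manip.get_image(name): name is "side" or "top"; returns the picture (420x560x3 uint8, red, green, blue); there is no depth.
- manip.camera_params(name): a dict with "camera_matrix" (3x3 intrinsics, pixels), "camera_from_world" (4x4, takes a point from world to camera coordinates). Camera axes: x right, y down, z forward; pixel columns grow to the right and rows downward; lengths in m; the calibration is good to about 2 mm. A picture is of the moment at which its call begins. camera_params takes no time and is no camera call.
- manip.close_job(): hands the job in; it is judged then, once.
Trained networks look in the newest picture that a camera, given by its name, has taken for a name from the list of things; names that differ only in an ending like _2 or _b are one class to them, and where a whole thing is asked for, a point or a joint stands for the part that bears it (a point fixed in the world has none). Each returns a list of dicts, best first, with "score" (0 to 1); they miss things now and then, are a little off and sometimes report something else, mostly with a low value. They report only what shows in the picture. A call takes as long as a camera call.
- manip.recognise(name, camera): "location" ([x, y, z] in m, in world coordinates, good to about 4 mm: the middle of the surface that is visible of it).
- manip.cut_out(name, camera): "region" (420x560 bool, what is visible of it).
The state is a dict: "t": time; "joints": joint angles; "joint_vel": joint speeds; "effort": joint torques, N m; "ee_pos": TCP position; "eef_rot": TCP orientation; "ft_force": force on the tool from outside, world axes, zero at the start; "moment": the same for the moment, N m; "opening": finger opening in m; "grip_force": force on a finger pad.
Only numpy, scipy, OpenCV 4.12 (cv2) and the standard library are available. Lean on these libraries where they do the work, as an engineer would, in place of code of your own. Each camera call takes 0.05 s, during which the arm holds its last target. There are 200 camera calls.

TASK

The small tilt table that carries the circuit board is sprung up at its front. Push it down by the red knob of its bolt until it lies level on its rubber stop and, still holding it down, slide the bolt fully home under the red catch, then let go so that the bolt alone keeps the table level. Go by feel and press gently, with no more than about 20 N, so as not to crush the stop; keep off the circuit board and leave the bottle, the solder spool and the battery where they are.

Things in the scene. Friction and masses are not known exactly. Their poses are not given: they have to be found in the camera images.
- tilt_table: tilt table: grey base (215 x 200 mm) on a plywood board (320 x 480 x 10 mm), all fixed to the bench; origin under the base's centre, at the board's underside. Its z is up; its -x side is the front, toward the robot; its +y side (the robot's left) carries the red catch. The plate's hinge line runs along y through (85, 0, 60) mm of this frame.
- tilt_plate (a joint): tilt (rad) of the hinged blue metal plate (172 mm from hinge to front edge, 160 mm wide, 6 mm thick): 0 = level, positive = front edge raised. A spring raises it to about 0.33; hinge friction leaves it a few hundredths either side. Holding it level takes about 6 to 8 N straight down at the knob, less when higher (0 to 1 N at the start).
- bolt (a joint): slide (m) of the bolt along the plate's +y, toward the catch: 0 = drawn back, 0.024 = fully home. Steel bar 10 x 8 mm on the plate near its front edge, friction 1.2 N, stays where left. Its tip reaches the catch's lip at 0.010. Keep it below 0.006 until the plate is down, else its tip lands on top of the lip.
- knob (a point): centre of the bolt's red knob: a disc 22 mm in diameter, 16 mm thick, its axis along the table's y: pinch it along y from above, it can pivot between the pads. 30 mm above the bar's top. In the base's frame, at tilt t and bolt slide b: x = 85 - 155 cos t + 42 sin t, y = -20 + b, z = 60 + 155 sin t + 42 cos t (mm).
- stop_pad (a joint): squeeze (m) of the black rubber stop, an 18 mm disc under the plate's front left corner, as far from the hinge as the knob: 0 = free; 7 N per mm. From about 0.8 mm (6 N on top of the spring's 6 to 8 N) the bolt passes under the catch's lip; with less its tip butts against it. Beyond 2.5 mm (17.5 N on the stop) the stop is crushed. 1.0 to 1.8 mm is right.
- catch_mark (a point): nominal underside of the red catch's lip (30 x 28 mm, 14 mm thick), in the base's frame at (-70, 104, 72) mm. Catch and rubber stop are one part whose true height was set by hand, up to 3 mm above or below nominal (at nominal the locked plate is exactly level). That offset is in no reading: feel for the steep rise of force at the stop.
- board: green circuit board clamped flat on the middle of the plate, 74 mm along the table's x by 52 mm, up to 13 mm high; origin at the centre of its underside, 66 mm in front of the hinge line. Must not be touched.
- bottle: black and white dropper bottle, 34 mm in diameter, 100 mm tall, standing at the left of the table; origin at the centre of its underside. Leave alone.
- solder: spool of solder with blue flanges, 60 mm in diameter, 36 mm tall, standing at the right of the table; origin at the centre of its underside. Leave alone.
- battery: 9 V block battery lying on the plywood in front of the table's left corner, 27 x 48 x 18 mm; origin at the centre of its underside. Leave alone.

How it is judged:
By the outcome, as a careful person would: the job done as asked, in the order asked, and still so for the second after the job is handed in, with the robot touching nothing.
It also fails if it takes over 51 s, if anything falls off the work surface, if the arm or the gripper's body presses on something with over 40 N, if the wrist force passes 120 N, or if a joint passes its speed limit or range.

## Working session

There is one attempt and no reset: what is moved stays moved. The work goes in short steps, Python scripts to look and compute and a tool call to move; the robot and the scene stay as the last step left them, time stands still between calls to the robot, and variables do not carry over. Pictures are saved under pics/ and viewed, at most 10 in all, crops included, and the job is handed in when it is done.

Besides the shell and the picture viewer there is one more tool, called as a command line: name --argument value ..., lists and objects as JSON in quotes. send_rows: Moves the arm, as the interface text tells. Its arguments: {"type":"object","properties":{"moves":{"type":"array","items":{"type":"array","items":{"type":"array","items":{"type":"number"}}}},"force":{"type":"number"}},"required":["moves"]}

```bash
mkdir -p pics; ls; python3 - <<'E'
from bench import manip
import cv2,numpy as np
s=manip.get_state();print({k:np.round(v,3) for k,v in s.items()});print(manip.grip_point_offset)
ims=[]
for c in("side","top"):
    im=manip.get_image(c);cv2.imwrite(f"pics/{c}0.png",im[:,:,::-1])
    for n in("knob","tilt_table","tilt_plate","bolt","board","bottle","solder","battery"):
        print(c,n,[(np.round(d["location"],3).tolist(),round(d["score"],2)) for d in manip.recognise(n,c)[:2]])
E
```

```text
pics
{'t': np.float64(0.0), 'joints': array([63.295, 21.738, 99.394,  0.   , 58.929, -1.908]), 'joint_vel': array([ 0.114, -0.081, -0.019, -0.007,  0.033, -0.006]), 'effort': array([-1.0000e-03, -7.6374e+01, -4.3436e+01,  6.5000e-02,  4.3000e-02,
       -0.0000e+00]), 'ee_pos': array([0.294, 0.635, 0.404]), 'eef_rot': array([-1.79939e+02, -2.00000e-03,  1.55203e+02]), 'ft_force': array([-0.118,  0.668, -0.843]), 'moment': array([ 0.011, -0.011, -0.009]), 'grip_force': np.float64(0.0), 'opening': np.float64(0.091)}
0.172
side knob [([0.515, 0.272, 0.123], 0.52)]
side tilt_table [([0.55, 0.338, 0.01], 0.78)]
side tilt_plate [([0.57, 0.272, 0.091], 0.64)]
side bolt [([0.57, 0.269, 0.09], 0.68), ([0.511, 0.27, 0.121], 0.51)]
side board [([0.585, 0.254, 0.09], 0.86)]
side bottle [([0.665, 0.426, 0.079], 0.61)]
side solder [([0.489, 0.11, 0.042], 0.75)]
side battery [([0.467, 0.462, 0.027], 0.73)]
top knob [([0.506, 0.272, 0.123], 0.64)]
top tilt_table []
top tilt_plate [([0.56, 0.264, 0.092], 0.89), ([0.518, 0.271, 0.007], 0.69)]
top bolt [([0.509, 0.272, 0.123], 0.71)]
top board []
top bottle [([0.655, 0.406, 0.089], 0.82)]
top solder [([0.483, 0.108, 0.042], 0.59), ([0.516, 0.273, 0.01], 0.34)]
top battery [([0.463, 0.455, 0.03], 0.89)]
```

View pics/side0.png

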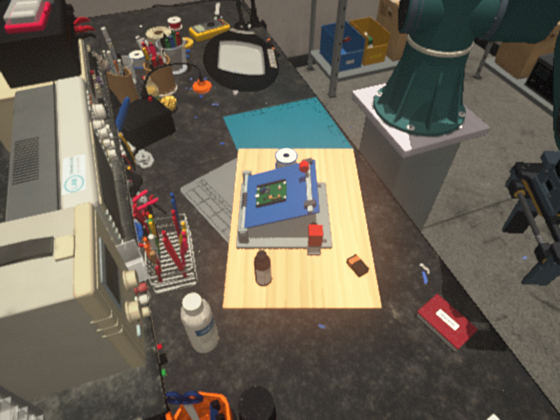

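View pics/top0.png

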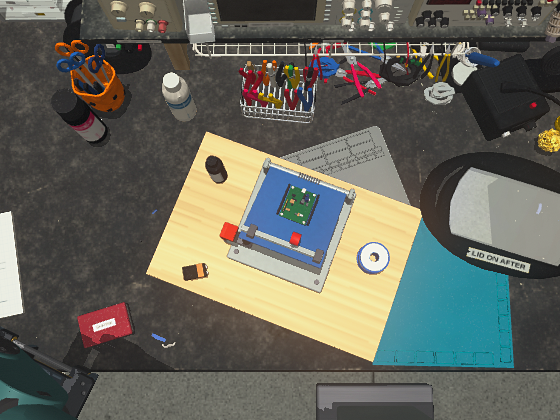

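The side view shows the knob at about (304,166), the catch at (315,235) and the battery at (358,265). In the top view the knob is at (295,238), the catch at (230,231) and the plywood is turned about -20°. Next I'll measure the yaw and triangulate the red parts.

```bash
cat > h.py <<'E'
from bench import manip
import cv2,numpy as np
def P(c):
    p=manip.camera_params(c);return np.array(p["camera_matrix"]),np.array(p["camera_from_world"])
def proj(c,X):
    K,T=P(c);q=K@(T[:3,:3]@np.asarray(X,float).reshape(-1,3).T+T[:3,3:]);return (q[:2]/q[2]).T
def plane(c,px,z):
    K,T=P(c);R=T[:3,:3];o=-R.T@T[:3,3]
    d=(R.T@np.linalg.inv(K)@np.c_[px,np.ones(len(px))].T).T
    return o+d*((z-o[2])/d[:,2])[:,None]
def tri(a,b):
    M=[P(c)[0]@P(c)[1][:3] for c in("side","top")]
    X=cv2.triangulatePoints(M[0],M[1],np.float64(a).reshape(2,1),np.float64(b).reshape(2,1))[:,0];X=X[:3]/X[3]
    return X
def red(im):
    h=cv2.cvtColor(im,cv2.COLOR_RGB2HSV)
    m=(((h[...,0]<6)|(h[...,0]>174))&(h[...,1]>170)&(h[...,2]>90)).astype(np.uint8)
    n,l,s,c=cv2.connectedComponentsWithStats(m)
    return [(s[i].tolist(),c[i].round(2).tolist()) for i in range(1,n) if s[i][4]>15]
E
python3 - <<'E'
from h import *
for c in("side","top"):
    im=manip.get_image(c);x=[r for r in red(im) if 150<r[0][1]<260 and 200<r[0][0]<340];print(c,x)
    h=cv2.cvtColor(im,cv2.COLOR_RGB2HSV)
    m=((h[...,0]>8)&(h[...,0]<28)&(h[...,1]>50)&(h[...,2]>140)).astype(np.uint8)
    n,l,s,_=cv2.connectedComponentsWithStats(m);i=1+s[1:,4].argmax()
    cn=max(cv2.findContours((l==i).astype(np.uint8),0,2)[0],key=len)[:,0]
    w=plane(c,cv2.convexHull(cn)[:,0],0.01)
    (cx,cy),sz,a=cv2.minAreaRect((w[:,:2]*1000).astype(np.float32));print("ply",cx,cy,sz,a)
    for n in("knob",):
        r=manip.cut_out(n,c);print([(np.argwhere(d["region"])[:,::-1].mean(0).round(1),d["region"].sum(),round(d["score"],2)) for d in r])
    e=cv2.resize(im[140:280,210:350],None,fx=4,fy=4,interpolation=cv2.INTER_CUBIC);cv2.imwrite(f"pics/crop_{c}.png",e[:,:,::-1])
E
```

```text
side [([300, 161, 8, 7, 41], [303.41, 163.9]), ([309, 224, 14, 12, 146], [314.9, 229.98])]
ply 526.48193359375 279.8988037109375 (479.15557861328125, 323.4034423828125) 69.09688568115234
[(array([307. , 179.7]), np.int64(262), 0.55)]
top [([220, 222, 18, 19, 223], [228.5, 231.17]), ([290, 232, 11, 13, 98], [294.89, 238.2])]
ply 524.4182739257812 275.68475341796875 (479.1678161621094, 319.8085632324219) 69.21376037597656
[(array([282.2, 241.2]), np.int64(537), 0.66), (array([286.7, 245.1]), np.int64(35434), 0.5)]
```

View pics/crop_top.png

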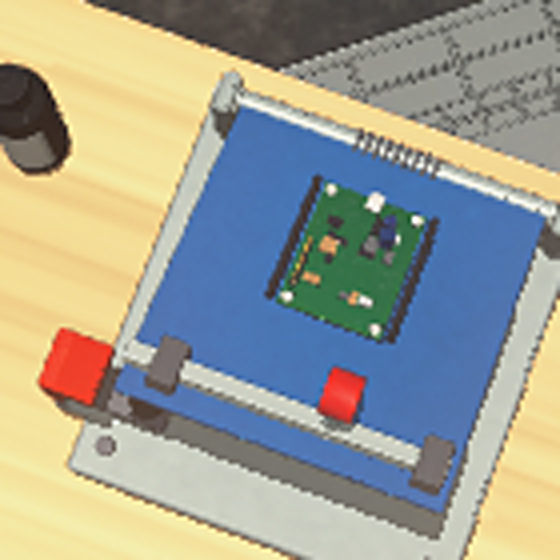

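View pics/crop_side.png

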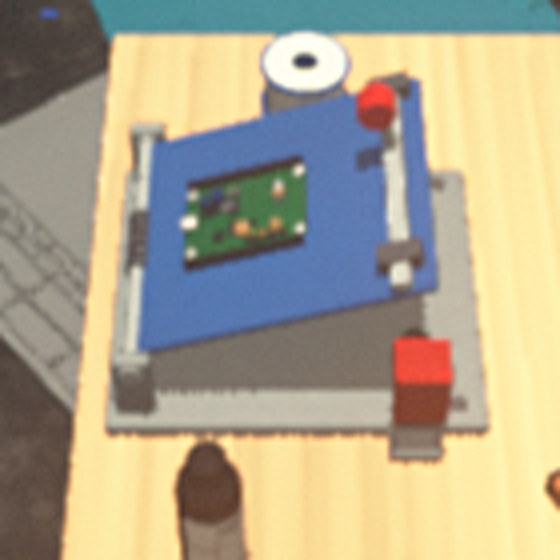

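```bash
python3 - <<'E'
from h import *
k=tri((303.9,166.2),(295.3,238.7));print("knob",k)
y=np.radians(-20.85);R=np.array([[np.cos(y),-np.sin(y),0],[np.sin(y),np.cos(y),0],[0,0,1]])
# catch top face centre: top crop (76,367)/4 ; side crop (422,356)/4
ct=tri((210+422/4,140+356/4),(210+78/4,140+364/4));print("catch top",ct)
print("diff in table frame",R.T@(ct-k)*1e3)
for t in(.28,.33,.38):
    o=np.array([85-155*np.cos(t)+42*np.sin(t),-20,60+155*np.sin(t)+42*np.cos(t)])/1e3;print(t,o,"origin",k-R@o)
    o2=np.array([-70,104,86])/1e3;print(" from catch",ct-R@o2)
# base corners seen on top crop (base top height unknown ~ .02): hinge posts
O=np.array([.525,.277,0]);
for c in("top","side"):
    for p in([85,-80,60],[85,80,60],[-70,104,86],[-107,100,15],[-107,-100,15]): print(c,p,((proj(c,O+R@np.array(p)/1e3)[0]-[210,140])*4).round())
s=manip.get_state();print(s["t"])
E
```

```text
knob [0.50989618 0.25948954 0.14873795]
catch top [0.53345767 0.3820299  0.08548479]
diff in table frame [-21.59630252 122.90192194 -63.25315732]
0.28 [-0.05235666 -0.02        0.14319945] origin [0.56594273 0.25954493 0.00553849]
 from catch [ 5.61857801e-01  2.59925711e-01 -5.15210124e-04]
0.33 [-0.04802676 -0.02        0.14996045] origin [ 0.56189637  0.26108604 -0.0012225 ]
 from catch [ 5.61857801e-01  2.59925711e-01 -5.15210124e-04]
0.38 [-0.04336436 -0.02        0.15649659] origin [ 0.55753929  0.2627455  -0.00775864]
 from catch [ 5.61857801e-01  2.59925711e-01 -5.15210124e-04]
top [85, -80, 60] [516. 286.]
top [85, 80, 60] [209. 173.]
top [-70, 104, 86] [ 39. 443.]
top [-107, 100, 15] [ 35. 532.]
top [-107, -100, 15] [414. 678.]
side [85, -80, 60] [211. 144.]
side [85, 80, 60] [204. 353.]
side [-70, 104, 86] [498. 359.]
side [-107, 100, 15] [550. 431.]
side [-107, -100, 15] [515. 172.]
1.1
```

send_rows --moves '[[[-44,-31,0,0,0,-0.5,0.5],[-88,-62,0,0,0,-1,0.5],[-132,-94,0,0,0,-1.5,0.5],[-177,-125,0,0,0,-2,0.5],[-221,-156,0,0,0,-2.5,0.5],[-265,-188,0,0,0,-3,0.5],[-309,-219,0,0,0,-3.5,0.5],[-354,-250,0,0,0,-3.95,0.5],[-354,-250,0,0,0,-3.95,0.5],[-354,-250,0,0,0,-3.95,0.5],[-354,-250,0,0,0,-3.95,0.5],[-354,-250,0,0,0,-3.95,0.5]]]' --force 10

```text
t: 2.6
ee_pos: [0.5097, 0.2609, 0.4047]
eef_rot: [180.0, -0.0, 159.2]
ft_force: [-0.4, 0.4, -0.1]
opening: 0.0457
grip_force: 0.0
```

send_rows --moves '[[[0,-1,15,0,0,0,0.5],[0,-1,35,0,0,0,0.5],[0,-1,55,0,0,0,0.5],[0,-1,70,0,0,0,0.5],[0,-1,78,0,0,0,0.5],[0,-1,81,0,0,0,0.5],[0,-1,81,0,0,0,0.5]]]'

```text
t: 3.48
ee_pos: [0.5099, 0.2592, 0.3239]
eef_rot: [180.0, 0.0, 159.2]
ft_force: [-0.3, 0.8, 0.6]
opening: 0.0455
grip_force: 0.0
```

```bash
python3 - <<'E'
from h import *
for c in("side","top"):
    im=manip.get_image(c);e=cv2.resize(im[140:280,210:350],None,fx=4,fy=4,interpolation=cv2.INTER_CUBIC);cv2.imwrite(f"pics/d_{c}.png",e[:,:,::-1])
a,b=[cv2.imread(f"pics/d_{c}.png") for c in("side","top")]
cv2.imwrite("pics/d.png",cv2.resize(np.hstack([a,b]),(800,400)))
E
```

```text
(no output)
```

View pics/d.png

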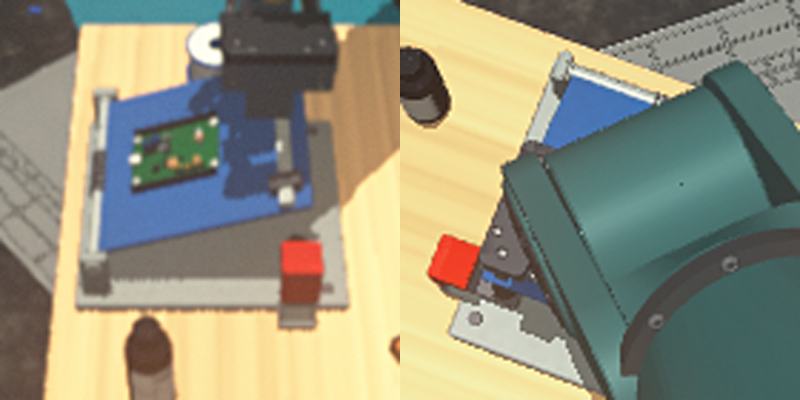

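The gripper straddles the knob, which is hidden behind it at about (275,95) in the left panel. The board and catch are clear, so I'll close gently.

send_rows --moves '[[[0,0,0,0,0,0,0.3],[0,0,0,0,0,0,0.22],[0,0,0,0,0,0,0.18],[0,0,0,0,0,0,0.1],[0,0,0,0,0,0,0.1],[0,0,0,0,0,0,0.1]]]' --force 10

```text
t: 4.32
ee_pos: [0.5101, 0.2597, 0.3242]
eef_rot: [179.9, 0.1, 159.1]
ft_force: [0.8, 7.4, 0.4]
opening: 0.016
grip_force: 10.0
```

send_rows --moves '[[[0,0.7,0,0,0,0,0.1],[0,1.5,0,0,0,0,0.1],[0,1.5,0,0,0,0,0.1],[0,1.5,0,0,0,0,0.1]]]' --force 40

```text
t: 4.82
ee_pos: [0.5102, 0.2605, 0.3237]
eef_rot: [-180.0, -0.0, 159.2]
ft_force: [0.1, 0.3, 0.5]
opening: 0.0156
grip_force: 40.0
```

send_rows --moves '[[[1.5,0,2.5,0,0,0,0.1],[3.5,0,6,0,0,0,0.1],[6.6,0,11,0,0,0,0.1],[9.6,0,17,0,0,0,0.1],[12.4,0,22.5,0,0,0,0.1],[14.9,0,28.5,0,0,0,0.1],[16.5,0,32.5,0,0,0,0.1],[17.2,0,34.4,0,0,0,0.1],[17.2,0,34.4,0,0,0,0.1],[17.2,0,34.4,0,0,0,0.1]]]'

```text
t: 6.08
ee_pos: [0.4944, 0.2667, 0.2892]
eef_rot: [180.0, 0.0, 159.2]
ft_force: [5.1, -1.7, 3.6]
opening: 0.0155
grip_force: 40.0
```

send_rows --moves '[[[0,0,2,0,0,0,0.1],[0.5,0,4,0,0,0,0.1],[1,0,6,0,0,0,0.1],[1,0,6,0,0,0,0.1],[1,0,6,0,0,0,0.1]]]'

```text
t: 6.7
ee_pos: [0.493, 0.2672, 0.2832]
eef_rot: [180.0, -0.0, 159.1]
ft_force: [-0.3, 0.7, 7.3]
opening: 0.0158
grip_force: 40.0
```

send_rows --moves '[[[0.3,0,1,0,0,0,0.1],[0.3,0,1,0,0,0,0.1],[0.3,0,1,0,0,0,0.1]]]'

```text
t: 7.08
ee_pos: [0.4928, 0.2673, 0.2822]
eef_rot: [180.0, -0.0, 159.1]
ft_force: [0.0, 1.7, 7.5]
opening: 0.016
grip_force: 40.0
```

send_rows --moves '[[[0.3,0,1,0,0,0,0.1],[0.3,0,1,0,0,0,0.1],[0.3,0,1,0,0,0,0.1]]]'

```text
t: 7.45
ee_pos: [0.4925, 0.2674, 0.2812]
eef_rot: [180.0, -0.0, 159.1]
ft_force: [0.1, 0.2, 7.0]
opening: 0.0157
grip_force: 40.0
```

send_rows --moves '[[[0.3,0,1,0,0,0,0.1],[0.3,0,1,0,0,0,0.1],[0.3,0,1,0,0,0,0.1]]]'

```text
t: 7.82
ee_pos: [0.4923, 0.2675, 0.2803]
eef_rot: [180.0, -0.0, 159.1]
ft_force: [-0.0, 0.7, 7.3]
opening: 0.0157
grip_force: 40.0
```

send_rows --moves '[[[0.3,0,1,0,0,0,0.1],[0.3,0,1,0,0,0,0.1],[0.3,0,1,0,0,0,0.1]]]'

```text
t: 8.2
ee_pos: [0.492, 0.2676, 0.2792]
eef_rot: [180.0, -0.0, 159.1]
ft_force: [0.4, 0.3, 6.9]
opening: 0.0158
grip_force: 40.0
```

send_rows --moves '[[[0.2,0,1,0,0,0,0.1],[0.2,0,1,0,0,0,0.1],[0.2,0,1,0,0,0,0.1]]]'

```text
t: 8.57
ee_pos: [0.4918, 0.2677, 0.2782]
eef_rot: [180.0, -0.0, 159.1]
ft_force: [0.1, -0.2, 7.1]
opening: 0.0154
grip_force: 40.0
```

send_rows --moves '[[[0.2,0,0.7,0,0,0,0.1],[0.2,0,0.7,0,0,0,0.1],[0.2,0,0.7,0,0,0,0.1]]]'

```text
t: 8.95
ee_pos: [0.4916, 0.2678, 0.2777]
eef_rot: [180.0, -0.0, 159.1]
ft_force: [0.1, -0.8, 9.8]
opening: 0.0157
grip_force: 40.0
```

send_rows --moves '[[[0.1,0,0.5,0,0,0,0.1],[0.1,0,0.5,0,0,0,0.1],[0.1,0,0.5,0,0,0,0.1]]]'

```text
t: 9.32
ee_pos: [0.4916, 0.2678, 0.2773]
eef_rot: [180.0, -0.0, 159.1]
ft_force: [-0.5, -1.0, 13.0]
opening: 0.0153
grip_force: 40.0
```

Force is rising steeply, so the plate is on the stop. A little more.

send_rows --moves '[[[0.1,0,0.6,0,0,0,0.1],[0.1,0,0.6,0,0,0,0.1],[0.1,0,0.6,0,0,0,0.1]]]'

```text
t: 9.7
ee_pos: [0.4915, 0.2679, 0.2768]
eef_rot: [180.0, -0.0, 159.1]
ft_force: [-1.9, 0.3, 14.1]
opening: 0.0159
grip_force: 40.0
```

send_rows --moves '[[[0,0,0.4,0,0,0,0.1],[0,0,0.4,0,0,0,0.1],[0,0,0.4,0,0,0,0.1]]]'

```text
t: 10.07
ee_pos: [0.4915, 0.268, 0.2765]
eef_rot: [180.0, -0.0, 159.1]
ft_force: [-2.3, -0.3, 15.6]
opening: 0.0156
grip_force: 40.0
```

send_rows --moves '[[[0,1.5,0,0,0,0,0.1],[0,3.5,0,0,0,0,0.1],[0,5.5,0,0,0,0,0.1],[0,7.5,0,0,0,0,0.1],[0,9.5,0,0,0,0,0.1],[0,11.5,0,0,0,0,0.1],[0,12.5,0,0,0,0,0.1],[0,12.5,0,0,0,0,0.1]]]'

```text
t: 11.08
ee_pos: [0.496, 0.2798, 0.2766]
eef_rot: [180.0, -0.0, 159.1]
ft_force: [-2.3, 0.3, 16.0]
opening: 0.0157
grip_force: 40.0
```

send_rows --moves '[[[0,2,0,0,0,0,0.1],[0,4,0,0,0,0,0.1],[0,6,0,0,0,0,0.1],[0,8,0,0,0,0,0.1],[0,9.5,0,0,0,0,0.1],[0,10.5,0,0,0,0,0.1],[0,10.5,0,0,0,0,0.1]]]'

```text
t: 11.95
ee_pos: [0.4998, 0.2896, 0.2766]
eef_rot: [180.0, -0.0, 159.1]
ft_force: [-2.6, 0.8, 15.9]
opening: 0.0155
grip_force: 40.0
```

send_rows --moves '[[[0,0.5,0,0,0,0,0.1],[0,1,0,0,0,0,0.1],[0,1,0,0,0,0,0.1],[0,1,0,0,0,0,0.1]]]'

```text
t: 12.45
ee_pos: [0.4999, 0.2901, 0.2765]
eef_rot: [-180.0, -0.0, 159.2]
ft_force: [-2.9, -4.2, 16.8]
opening: 0.0161
grip_force: 40.0
```

send_rows --moves '[[[0,0,-0.5,0,0,0,0.1],[0,0,-1,0,0,0,0.1],[0,0,-1.3,0,0,0,0.1],[0,0,-1.3,0,0,0,0.1]]]'

```text
t: 12.95
ee_pos: [0.4999, 0.2901, 0.2772]
eef_rot: [-180.0, -0.0, 159.2]
ft_force: [0.8, -1.4, 6.9]
opening: 0.016
grip_force: 40.0
```

send_rows --moves '[[[0,0,-0.6,0,0,0,0.1],[0,0,-0.6,0,0,0,0.1],[0,0,-0.6,0,0,0,0.25],[0,0,-0.6,0,0,0,0.4],[0,0,-0.6,0,0,0,0.5],[0,0,-0.6,0,0,0,0.5],[0,0,-0.6,0,0,0,0.5]]]' --force 5

```text
t: 13.82
ee_pos: [0.5001, 0.29, 0.278]
eef_rot: [-180.0, -0.0, 159.2]
ft_force: [-0.1, 0.3, -0.3]
opening: 0.0454
grip_force: 0.0
```

Released. Now I'll go straight up, then back to one side for a clear look.

send_rows --moves '[[[0,0,-10,0,0,0,0.5],[0,0,-30,0,0,0,0.5],[0,0,-60,0,0,0,0.5],[0,0,-90,0,0,0,0.5],[0,0,-120,0,0,0,0.5],[20,40,-140,0,0,0,0.5],[40,80,-140,0,0,0,0.5],[60,130,-140,0,0,0,0.5],[60,180,-140,0,0,0,0.5],[60,230,-140,0,0,0,0.5],[60,260,-140,0,0,0,0.5],[60,260,-140,0,0,0,0.5]]]'

```text
t: 15.32
ee_pos: [0.5367, 0.5558, 0.4193]
eef_rot: [179.9, 0.0, 159.2]
ft_force: [0.8, -0.4, -0.5]
opening: 0.0456
grip_force: 0.0
```

```bash
python3 - <<'E'
from h import *
for c in("side","top"):
    im=manip.get_image(c);e=cv2.resize(im[140:280,210:350],None,fx=4,fy=4,interpolation=cv2.INTER_CUBIC);cv2.imwrite(f"pics/e_{c}.png",e[:,:,::-1])
a,b=[cv2.imread(f"pics/e_{c}.png") for c in("side","top")]
cv2.imwrite("pics/e.png",cv2.resize(np.hstack([a,b]),(800,400)))
E
```

```text
(no output)
```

View pics/e.png

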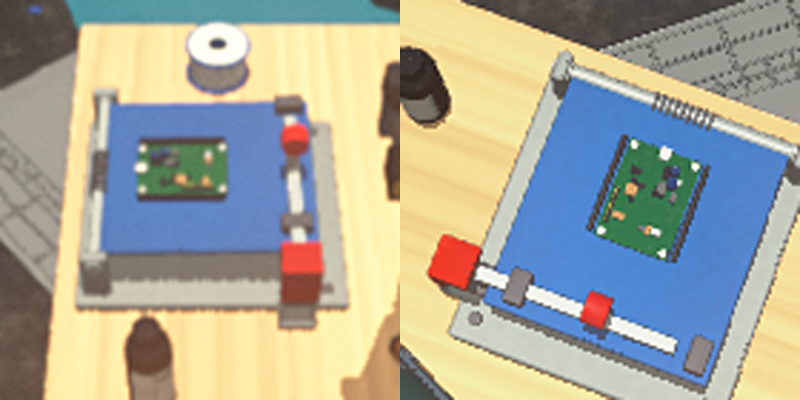

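The plate is level and the bolt tip is under the catch, at about (490,275) in the right panel. The bottle, spool and board have not moved, and the arm is clear, so I'm handing the job in.

```bash
python3 -c "
from bench import manip;print(manip.close_job())"
```

```text
the job is handed in; nothing more can be done
None
```

The bolt is home under the catch and holds the table level by itself; pressing peaked at about 17 N, nothing else was seen to move (battery not in the last picture), and the job was handed in at about 15 s.

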